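# Close the access panel of the terminal box

## Robot

A 6-joint arm with a two-finger parallel gripper is mounted at the origin on a cart in front of the work surface, level with it; the furniture and walls round the work are solid. World frame = base frame: x ahead of the robot, y to its left, z up, the work surface at z = 0. Lengths are in mm, angles in rad, forces in N, time in s.
With the tool pointing down it reaches from about 400 to 925 mm from the base axis. Payload 12.5 kg.
Tool frame: the origin (TCP) lies at the very end of the fingers, on their centre line; the grasp point (between the pads) lies 19 mm behind it (bot.grip_depth is the distance from the TCP to the grasp point, in mm); z points along the fingers, y is the line along which they close (so a half turn about z gives the same grasp; the last joint's range is limited). The gripper opens to 95 mm and grips with 3 to 60 N. Pads are 20 mm wide; open, the fingers measure 119 mm over their backs; the gripper's body (75 mm by 180 mm) begins 59 mm behind the grasp point.
Start: joints at [1.024, 0.491, 1.559, -0, 1.092, -0.106], TCP at [266.651, 565.282, 214.661] pointing down, gripper open.
Joint ranges: [-3.1, 3.1], [-0.84, 2.19], [0.05, 2.79], [-1.13, 4.28], [0.06, 2.93], [-2.69, 2.69]. Speed limits (rad/s): [2.22, 2.22, 2.79, 3.14, 3.14, 3.14].

## Interface

Orientations are given as a unit quaternion [x, y, z, w].
In Python, from plant import bot, optics, close_job gives the robot as it stands. The module is installed in compiled form; this text tells all that it offers.
- The arm moves only by the tool apply_moves, never from a script. Its argument "motion" is one flat list of numbers, 6 for each row, row after row: the shift along the tool's x, y, z in m, then the turn, a rotation vector about the tool's x, y, z in rad. A call has 1 to 20 rows; each row shifts and turns the commanded pose from where the row before left it, along the tool's axes as they then stand; what a row does not reach is not made up. A row lasts 1/8 s, in which the tool goes at most 62.5 mm and 10.7 degrees, less where a joint would pass 70% of its speed; a pose out of reach is approached as far as the arm can. A call with a gripper value outside its range is refused whole. "claw" is the closure, from -1 (fully open) to 1 (shut), set as the call begins (left out, the last holds). The fingers move at their own pace and stop on an object; "force" is the grip in N (left out, the last holds). Time passes only in rows, so rows that do not move let the fingers close. It gives the time, the measured TCP pose, the force, the opening and the grip force at its end, in the units of the state.
- bot.get_state(): the state, without advancing time (a new reading comes with each control period).
- optics.read_camera(name): name is "side" or "top" or "wrist"; returns (picture, depth): 420x560x3 uint8, blue, green, red; 420x560 float32, mm along the optical axis (not along the pixel's ray), 0 where there is no reading.
- optics.camera_model(name): a dict with "intrinsics" (3x3 intrinsics, pixels), "camera_from_world" (4x4, takes a point from world to camera coordinates); the wrist camera has in their place "tool_from_camera" (4x4, takes a point from camera to tool coordinates, whose origin is the TCP and whose axes are the flange's). Camera axes: x right, y up, looking along -z (the intrinsics and any distortion apply to the point x, -y, -z); pixel columns grow to the right and rows downward; lengths in mm; the calibration is good to about 2 mm. The wrist camera is an equidistant fisheye: a pixel r from the principal point sees the ray r / f radians off the axis. A picture is of the moment at which its call begins: read the wrist's pose just before it. camera_model takes no time and is no camera call.
- close_job(): hands the job in; it is judged then, once.
The state is a dict: "clock": time; "joint_positions": joint angles; "qvel": joint speeds; "tau": joint torques, N m; "ee_pos": TCP position; "tcp_rot": TCP orientation; "contact_force": force on the tool from outside, world axes, zero at the start; "torque": the same for the moment, N m; "gripper_width": finger opening in mm; "grasp_force": force on a finger pad.
Only numpy, scipy, OpenCV 4.12 (cv2) and the standard library are available. Lean on these libraries where they do the work, as an engineer would, in place of code of your own. Each camera call takes 0.05 s, during which the arm holds its last target. There are 200 camera calls.

## Task

Close the sprung aluminium access panel of the blue terminal box: turn both orange quarter-turn fasteners until the slot on each is in line with its pair of red index marks, then push the panel down until it is fully home, flush with the frame. Finish while still holding the panel pressed against the frame (it springs up if you let go). Do not force it down while a fastener is out of line, and leave the grease tin, wooden stamp and glue stick where they are.

Things in the scene. Friction and masses are not known exactly. Their poses are not given: they have to be found in the camera images.
- terminal_box: Blue enclosure fixed on the worktop, 204 x 124 mm, 60 mm high to the flat rim (9 mm wide) of its frame. Origin: centre of its underside, on the worktop; x along its long side, y along its short side, z up. Two black cable glands stick out 16 mm from its -x end. The aluminium panel closes its top. File boxes up to 435 mm high stand on the worktop to the right of it (world -y), about 0.1 m away.
- panel (a joint): Panel's travel down into the frame, m. 0 = sprung up, 8 mm proud of the rim, black rubber band showing all round; 0.008 = home, flush. Spring: 5 N to start it, 11 N to hold it home; it rises when let go. A cross-bar under each fastener passes a slot in the frame only in line: with either over about 0.15 rad out the panel is stopped within 3 mm.
- panel_mid (a point): Centre of the top of the black round press pad (32 mm across, 2 mm high) in the middle of the panel, moving with it; 70 mm above the worktop while the panel is up, 62 mm when it is home. The panel measures 183 x 103 mm. Axes as the box.
- wing_a (a joint): Angle of the quarter-turn fastener at the +x end of the panel, rad, counter-clockwise seen from above positive; turns from -1.65 to 1.65 and stays where it is left (friction 0.05 N m). 0 = its slot is in line with the two red index marks on the panel, which run along the box's y.
- wing_a_mid (a point): Orange wing grip at the +x end, 62 mm from the panel's centre: upright flat bar 10 mm thick (its own x), 36 mm long (its own y), black slot line along its top. It rises 31 mm above the panel, out of a dark disc 42 mm across, 4 mm high. The point is on the turning axis, 20 mm above the panel's face (11 mm below the wing's top); y turns with the wing, along the slot.
- wing_b (a joint): The same for the fastener at the -x end of the panel.
- wing_b_mid (a point): The same orange wing grip at the -x end of the panel (62 mm from its centre).
- grease_tin_mid (a point): Bystander: red-lidded grease tin, 55 mm across, 50 mm high; the point is at its middle, half-way up. Not to be disturbed.
- lot_stamp_mid (a point): Bystander: wooden hand stamp, light wood block with a grip on top, 43 x 61 mm, 51 mm high; the point is at its middle, half-way up. Not to be disturbed.
- glue_stick_mid (a point): Bystander: standing glue stick, white with green, 29 mm across, 102 mm high; the point is at its middle, half-way up. Not to be disturbed.

How it is judged (in metres and radians):
At the end, for the whole second after the job is handed in: Both fasteners within 0.2 rad of their index marks, the panel at least 6.5 mm down (of 8 mm) and pressed by the robot with more than 3 N, through the last second (value of joint wing_a between -0.2 and 0.2 rad and value of joint wing_b between -0.2 and 0.2 rad and value of joint panel above 0.0065 m and contact force between any of the fingers, the arm and panel above 3 N); the arm keeps its last pose, push and grip.
It fails at once if the panel is forced down more than 5 mm while a fastener is more than 0.35 rad out of line (value of joint panel above 0.005 m and (value of joint any of wing_a, wing_b above 0.35 rad or value of joint any of wing_a, wing_b below -0.35 rad)).
It fails at once if the red-lidded grease tin is moved by more than 25 mm (distance of grease_tin_mid from where it was at the start of the episode above 0.025 m).
It fails at once if the wooden hand stamp is moved by more than 25 mm (distance of lot_stamp_mid from where it was at the start of the episode above 0.025 m).
It fails at once if the standing glue stick is moved by more than 25 mm (distance of glue_stick_mid from where it was at the start of the episode above 0.025 m).
It also fails if it takes over 64 s, if anything falls off the work surface, if the arm or the gripper's body presses on something with over 40 N, if the wrist force passes 120 N, or if a joint passes its speed limit or range.

## Working session

There is one attempt and no reset: what is moved stays moved. The work goes in short steps, Python scripts to look and compute and a tool call to move; the robot and the scene stay as the last step left them, time stands still between calls to the robot, and variables do not carry over. Pictures are saved under pics/ and viewed, at most 10 in all, crops included, and the job is handed in when it is done.

Besides the shell and the picture viewer there is one more tool, called after "Request:" as name(argument=value, ...) on one line, values as JSON. apply_moves: Moves the arm, as the interface text tells. Its arguments: {"type":"object","properties":{"motion":{"type":"array"},"claw":{"type":"number"},"force":{"type":"number"}},"required":["motion"]}

```bash
mkdir -p pics
python3 - <<'E'
from plant import bot, optics
import cv2, numpy as np
s=bot.get_state();print({k:np.round(v,3) for k,v in s.items()})
for n in ("top","side","wrist"):
    im,d=optics.read_camera(n);cv2.imwrite(f"pics/{n}0.png",im);np.save(f"{n}0.npy",d)
    m=optics.camera_model(n);print(n,{k:np.round(v,3).tolist() for k,v in m.items()})
E
```

```text
{'clock': np.float64(0.0), 'joint_positions': array([ 1.024,  0.492,  1.559,  0.   ,  1.092, -0.106]), 'qvel': array([-0.001,  0.001,  0.001,  0.001,  0.   , -0.002]), 'tau': array([ 1.0000e-03, -6.1264e+01, -2.5819e+01,  6.9000e-02,  4.8000e-02,
       -0.0000e+00]), 'ee_pos': array([266.503, 565.069, 214.053]), 'tcp_rot': array([ 0.219,  0.976, -0.001, -0.   ]), 'contact_force': array([-0.115, -0.401,  0.458]), 'torque': array([-0.002, -0.003,  0.03 ]), 'grasp_force': np.float64(0.0), 'gripper_width': np.float64(95.309)}
top {'intrinsics': [[538.766, 0.0, 279.329], [0.0, 538.766, 209.075], [0.0, 0.0, 1.0]], 'camera_from_world': [[-0.013, -1.0, 0.015, 355.375], [0.998, -0.012, 0.065, -506.904], [-0.065, 0.016, 0.998, -1143.109], [0.0, 0.0, 0.0, 1.0]]}
side {'intrinsics': [[501.195, 0.0, 273.357], [0.0, 501.195, 211.886], [0.0, 0.0, 1.0]], 'camera_from_world': [[0.922, 0.386, 0.021, -597.488], [-0.213, 0.463, 0.861, -133.372], [0.322, -0.798, 0.509, -807.092], [0.0, 0.0, 0.0, 1.0]]}
wrist {'intrinsics': [[325.192, 0.0, 276.095], [0.0, 325.192, 210.067], [0.0, 0.0, 1.0]], 'tool_from_camera': [[-0.0, 0.97, 0.243, 68.503], [1.0, 0.0, 0.001, -0.449], [0.001, 0.243, -0.97, -170.076], [0.0, 0.0, 0.0, 1.0]]}
```

View pics/top0.png

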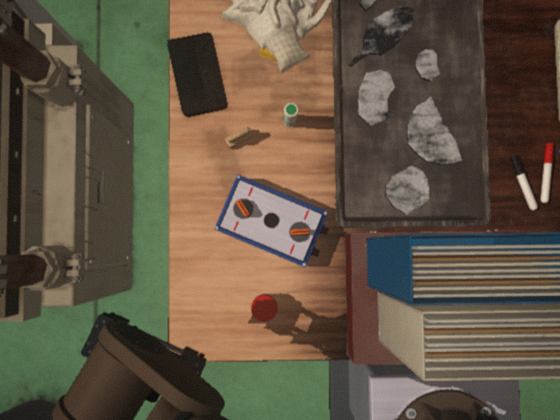

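View pics/side0.png

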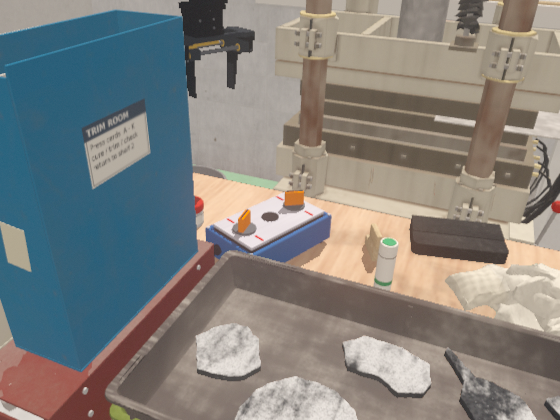

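The top view shows the box at about (271,220), with its +x end on the left: glands at the right (~(320,245)), wing_a at (244,208), wing_b at (300,231). The tin is at (264,308), the stamp at (238,136) and the glue stick at (291,114). The side view confirms that both wings are turned and that the file boxes stand on the -y side.

```bash
cat > h.py <<'E'
import cv2, numpy as np
from plant import bot, optics
def cast(n,uv,z):
    m=optics.camera_model(n);K=m["intrinsics"];T=np.linalg.inv(m["camera_from_world"])
    uv=np.atleast_2d(uv).astype(float)
    r=np.c_[(uv[:,0]-K[0,2])/K[0,0],-(uv[:,1]-K[1,2])/K[1,1],-np.ones(len(uv))]@T[:3,:3].T
    o=T[:3,3];return o+r*((z-o[2])/r[:,2])[:,None]
def comps(mask,amin):
    n,l,st,c=cv2.connectedComponentsWithStats(mask.astype(np.uint8))
    return [np.argwhere(l==i)[:,::-1] for i in range(1,n) if st[i,4]>=amin]
def axis(p):
    c=p.mean(0);w,v=np.linalg.eigh(np.cov((p-c).T));return c,v[:,1],np.sqrt(w)
E
python3 - <<'E'
from h import *
im=cv2.imread("pics/top0.png");d=np.load("top0.npy");h=cv2.cvtColor(im,cv2.COLOR_BGR2HSV)
roi=np.zeros(im.shape[:2],bool);roi[165:275,205:340]=1
H,S,V=cv2.split(h)
def rep(name,mask,z,amin):
    for p in comps(mask&roi,amin):
        w=cast("top",p,z)[:,:2];c,a,s=axis(w);print(name,len(p),p.mean(0).round(1),c.round(1),"ang",round(np.arctan2(a[1],a[0]),3),s.round(1))
rep("orange",(H>6)&(H<16)&(S>170)&(V>150),93,15)
rep("red",((H<6)|(H>172))&(S>120)&(V>100),68,4)
rep("blue",(H>105)&(H<130)&(S>120),60,50)
m=(H>105)&(H<130)&(S>120)&roi
p=np.argwhere(m)[:,::-1];r=cv2.minAreaRect(cast("top",p,60)[:,:2].astype(np.float32));print(r)
rep("dark",(V<50),70,60)
cv2.imwrite("pics/crop.png",cv2.resize(im[165:280,205:340],None,fx=5,fy=5,interpolation=cv2.INTER_CUBIC))
E
```

```text
orange 33 [240.8 208.2] [508.7 427.4] ang -2.61 [1.2 9.6]
orange 21 [243.3 206.2] [512.7 422.3] ang -2.596 [0.8 9.7]
orange 69 [299.  231.4] [460.9 311.7] ang 1.647 [ 3.2 10.4]
red 13 [250.2 191.2] [545.1 409.3] ang 2.75 [1.  4.9]
red 14 [306.  214.5] [495.9 295.5] ang 2.714 [1.  5.2]
red 12 [235.7 225.4] [475.4 439.5] ang 2.717 [0.8 5.1]
red 13 [291.8 248.8] [426.4 325.5] ang 2.743 [1.  4.8]
blue 86 [227.3 201.6] [524.9 456.8] ang 2.735 [ 1.  30.6]
blue 197 [284.7 196. ] [535.2 338.5] ang 1.164 [ 1.4 53.1]
blue 168 [263.4 247.2] [430.2 383.5] ang 1.163 [ 1.2 52.3]
((485.7076416015625, 367.2351989746094), (199.7912139892578, 119.66748809814453), 66.60809326171875)
```

View pics/crop.png

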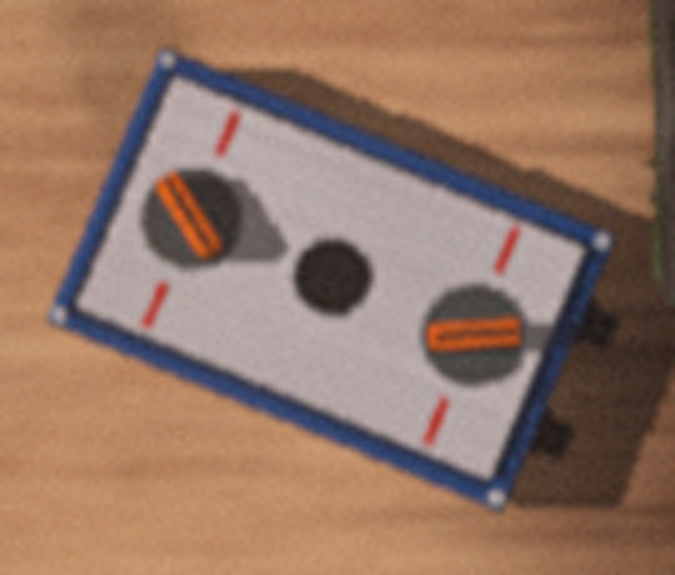

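The crop shows both slots out of line with the red marks, with wing_a at about +0.95 rad and wing_b at about -1.09 rad. Next I'll locate the file boxes and the bystanders by depth.

Run:
```python
from h import *
for n in ("top","side"):
    d=np.load(n+"0.npy");m=optics.camera_model(n);K=m["intrinsics"];T=np.linalg.inv(m["camera_from_world"])
    v,u=np.mgrid[:420,:560];c=np.stack([(u-K[0,2])/K[0,0]*d,-(v-K[1,2])/K[1,1]*d,-d],-1)
    w=c@T[:3,:3].T+T[:3,3]
    if n=="top":
        for a in [(240,380),(260,375),(295,400),(295,500),(310,390),(370,420),(340,450),(370,395),(350,362),(238,344),(349,355),(264,308),(291,114),(238,136),(300,231),(244,208),(271,220),(400,450),(385,420),(170,480)]: print(a,w[a[1] if 0 else (a[0] if a in[(240,380),(260,375),(295,400),(295,500),(310,390),(370,420),(340,450),(370,395),(350,362),(238,344),(349,355),(400,450),(385,420),(170,480)] else a[1]), a[1] if a in[(240,380),(260,375),(295,400),(295,500),(310,390),(370,420),(340,450),(370,395),(350,362),(238,344),(349,355),(400,450),(385,420),(170,480)] else a[0]].round())
        s=w[225:400,340:].reshape(-1,3)
        for lo,hi in((40,200),(200,330),(330,480)):
            q=s[(s[:,2]>lo)&(s[:,2]<hi)];print(lo,hi,len(q),np.percentile(q,[1,99],axis=0).round())
    else:
        for a in [(20,10),(15,180),(350,50),(240,195),(300,100),(250,205)]: print("side",a,w[a[0],a[1]].round())
```

```text
(240, 380) [441. 180. 239.]
(260, 375) [405. 180. 190.]
(295, 400) [359. 179. 373.]
(295, 500) [360.  43. 400.]
(310, 390) [318. 160. 213.]
(370, 420) [256. 159. 396.]
(340, 450) [289. 100. 351.]
(370, 395) [ 107.   51. -246.]
(350, 362) [227. 192. 101.]
(238, 344) [448. 209.  -2.]
(349, 355) [230. 206. 103.]
(264, 308) [305. 384.  48.]
(291, 114) [697. 325. 101.]
(238, 136) [663. 434.  51.]
(300, 231) [462. 310.  98.]
(244, 208) [508. 420. 103.]
(271, 220) [485. 367.  71.]
(400, 450) [103.  -7.  11.]
(385, 420) [133.  54.   2.]
(170, 480) [584. -66.  69.]
40 200 6406 [[201. -88.  48.]
 [472. 209. 197.]]
200 330 3880 [[248. -74. 203.]
 [444. 180. 329.]]
330 480 20148 [[246. -64. 332.]
 [446. 179. 436.]]
side (20, 10) [-1262.  1427.   100.]
side (15, 180) [-701. 1980.   90.]
side (350, 50) [408. -75. 118.]
side (240, 195) [447. 173. 124.]
side (300, 100) [448. -28. 167.]
side (250, 205) [455. 188.  99.]
```

Request:
apply_moves(motion=[-0.0467,-0.0037,0,0,0,0,-0.0467,-0.0037,0,0,0,0,-0.0467,-0.0037,0,0,0,0,-0.0467,-0.0037,0,0,0,0,-0.0467,-0.0037,0,0,0,0,-0.0467,-0.0037,0,0,0,0,0,0,0,0,0,-0.163,0,0,0,0,0,-0.163,0,0,0,0,0,-0.163,0,0,0,0,0,-0.163,0,0,0,0,0,-0.163,0,0,0,0,0,-0.163,0,0,0,0,0,0,0,0,0,0,0,0], claw=0, force=25)

```text
clock: 1.9
ee_pos: [510.5, 425.6, 214.5]
tcp_rot: [-0.264, 0.965, -0.0, -0.0]
contact_force: [0.3, -0.0, -1.0]
gripper_width: 47.5
grasp_force: 0.0
```

```bash
cat >> h.py <<'E'
from scipy.spatial.transform import Rotation as R
def goal(xy,z,ang):
    "shift (tool axes, m) and turn about tool z to put TCP at xy,z with closing line at ang (world)"
    s=bot.get_state();r=R.from_quat(s["tcp_rot"]);M=r.as_matrix()
    d=M.T@(np.r_[xy,z]-s["ee_pos"])/1000
    cur=np.arctan2(M[1,1],M[0,1]);e=(ang-cur+np.pi/2)%np.pi-np.pi/2
    print("t",round(s["clock"],2),"pos",s["ee_pos"].round(1),"cl",round(cur,3),"zt",M[:,2].round(3),"w",s["gripper_width"].round(1),"gf",s["grasp_force"].round(1),"F",s["contact_force"].round(1),"Tz",s["torque"].round(2),"q",s["joint_positions"].round(3))
    print("shift",d.round(4),"turn z",round(-e,3))
E
python3 - <<'E'
from h import *
goal([510.3,424.8],76,2.11)
for n in("side","wrist"):cv2.imwrite(f"pics/{n}1.png",optics.read_camera(n)[0])
a,b=[cv2.imread(f"pics/{n}1.png") for n in("side","wrist")]
cv2.imwrite("pics/sw1.png",cv2.resize(np.hstack([a,b]),(800,300)))
E
```

```text
Traceback (most recent call last):
  File "h.py", line 19, in goal
    print("t",round(s["clock"],2),"pos",s["ee_pos"].round(1),"cl",round(cur,3),"zt",M[:,2].round(3),"w",s["gripper_width"].round(1),"gf",s["grasp_force"].round(1),"F",s["contact_force"].round(1),"Tz",s["torque"].round(2),"q",s["joint_positions"].round(3))
                                                                                                        ^^^^^^^^^^^^^^^^^^^^^^^^
AttributeError: 'float' object has no attribute 'round'
```

```bash
sed -i 's/s\["gripper_width"\].round(1)/round(s["gripper_width"],1)/; s/s\["grasp_force"\].round(1)/round(s["grasp_force"],1)/; s/s=bot.get_state();r=/s={k:(np.array(v) if np.ndim(v) else float(v)) for k,v in bot.get_state().items()};r=/' h.py
python3 - <<'E'
from h import *
goal([510.3,424.8],76,2.11)
for n in("side","wrist"):cv2.imwrite(f"pics/{n}1.png",optics.read_camera(n)[0])
a,b=[cv2.imread(f"pics/{n}1.png") for n in("side","wrist")]
cv2.imwrite("pics/sw1.png",cv2.resize(np.hstack([a,b]),(800,300)))
E
```

```text
t 1.9 pos [510.5 425.6 214.5] cl 2.104 zt [-0. -0. -1.] w 47.5 gf 0.0 F [ 0.3 -0.  -1. ] Tz [ 0.18 -0.    0.02] q [ 0.596  0.549  1.453  0.     1.14  -1.509]
shift [ 0.0006 -0.0006  0.1385] turn z -0.006
```

View pics/sw1.png

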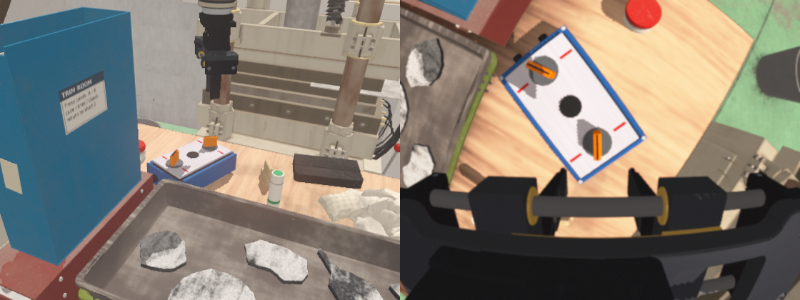

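The side view shows the gripper standing above the box, clear of the files. In the wrist view wing_a at about (597,145) lies along the gap between the fingers, so I'll descend and grip.

Request:
apply_moves(motion=[0.0006,-0.0006,0.035,0,0,0,0,0,0.035,0,0,0,0,0,0.03,0,0,0,0,0,0.02,0,0,0,0,0,0.012,0,0,0,0,0,0.006,0,0,0,0,0,0,0,0,0])

```text
clock: 2.88
ee_pos: [510.5, 424.9, 76.9]
tcp_rot: [-0.265, 0.964, 0.0, 0.0]
contact_force: [0.2, 0.1, 0.5]
gripper_width: 47.4
grasp_force: 0.0
```

Request:
apply_moves(motion=[0,0,0,0,0,0,0,0,0,0,0,0,0,0,0,0,0,0,0,0,0,0,0,0,0,0,0,0,0,0,0,0,0,0,0,0,0,0,0,0,0,0,0,0,0,0,0,0], claw=1, force=20)

```text
clock: 3.88
ee_pos: [510.3, 425.0, 76.8]
tcp_rot: [-0.265, 0.964, 0.0, 0.0]
contact_force: [-1.5, 2.3, 1.2]
gripper_width: 9.7
grasp_force: 20.0
```

Run:
```python
from h import *
goal([510.3,424.8],76,1.162)
```

```text
t 3.88 pos [510.3 425.   76.8] cl 2.108 zt [ 0.  0. -1.] w 9.7 gf 20.0 F [-1.5  2.3  1.2] Tz [ 0.54  0.34 -0.02] q [ 0.595  0.694  1.581  0.     0.866 -1.513]
shift [ 0.0001 -0.0002  0.0008] turn z 0.946
```

Request:
apply_moves(motion=[0,0,0,0,0,0.12,0,0,0,0,0,0.12,0,0,0,0,0,0.12,0,0,0,0,0,0.12,0,0,0,0,0,0.12,0,0,0,0,0,0.12,0,0,0,0,0,0.12,0,0,0,0,0,0.106,0,0,0,0,0,0,0,0,0,0,0,0])

```text
clock: 5.12
ee_pos: [510.3, 425.4, 76.8]
tcp_rot: [0.203, 0.979, 0.001, 0.0]
contact_force: [-1.9, 3.9, 1.4]
gripper_width: 10.0
grasp_force: 20.0
```

Request:
apply_moves(motion=[0,0,0,0,0,0,0,0,0,0,0,0,0,0,0,0,0,0,0,0,-0.03,0,0,0,0,0,-0.05,0,0,0,0,0,-0.02,0,0,0,0,0,0,0,0,0], claw=0)

```text
clock: 6.0
ee_pos: [510.9, 425.0, 178.1]
tcp_rot: [0.203, 0.979, 0.001, 0.001]
contact_force: [-0.0, 0.1, -1.0]
gripper_width: 47.6
grasp_force: 0.0
```

Run:
```python
from h import *
goal([461.2,310.8],180,0.076)
```

```text
t 6.0 pos [510.9 425.  178.1] cl 1.162 zt [ 0.002  0.002 -1.   ] w 47.6 gf 0.0 F [-0.   0.1 -1. ] Tz [ 0.01  0.06 -0.06] q [ 0.595  0.581  1.497 -0.     1.061 -0.567]
shift [ 0.0002 -0.1245 -0.0022] turn z 1.086
```

Request:
apply_moves(motion=[0,-0.031,0,0,0,0,0,-0.031,0,0,0,0,0,-0.031,0,0,0,0,0,-0.0315,0,0,0,0,0,0,0,0,0,0.181,0,0,0,0,0,0.181,0,0,0,0,0,0.181,0,0,0,0,0,0.181,0,0,0,0,0,0.181,0,0,0,0,0,0.181,0,0,0,0,0,0,0,0,0,0,0,0])

```text
clock: 7.5
ee_pos: [460.7, 310.4, 175.9]
tcp_rot: [0.678, 0.735, -0.0, -0.0]
contact_force: [-0.7, -1.2, 0.0]
gripper_width: 47.6
grasp_force: 0.0
```

Run:
```python
from h import *
goal([461.2,310.8],77,0.076)
a=[optics.read_camera(n)[0] for n in("top","wrist")]
cv2.imwrite("pics/sw2.png",cv2.resize(np.hstack(a),(800,300)))
```

```text
t 7.5 pos [460.7 310.4 175.9] cl 0.08 zt [-0.001 -0.    -1.   ] w 47.6 gf 0.0 F [-0.7 -1.2  0. ] Tz [-0.04  0.08  0.  ] q [0.474 0.437 1.775 0.    0.93  0.394]
shift [0.0003 0.0006 0.0989] turn z 0.004
```

View pics/sw2.png

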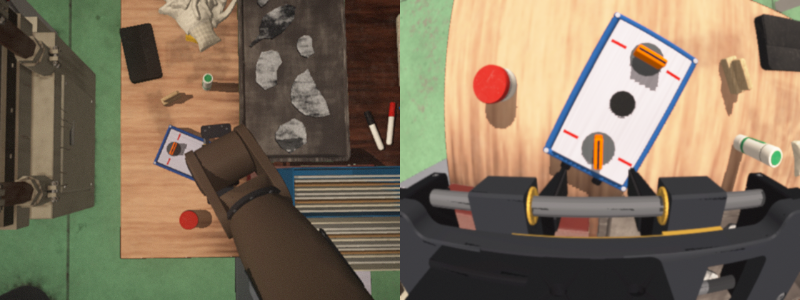

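The wrist view shows wing_a at (648,58) in line with its red marks, and wing_b at (598,150) lying along the finger gap. In the top view the forearm passes above and beside the corner of the files. I'll descend in stages and watch the force.

Request:
apply_moves(motion=[0.0003,0.0006,0.02,0,0,0,0,0,0.02,0,0,0,0,0,0.015,0,0,0,0,0,0,0,0,0])

```text
clock: 8.1
ee_pos: [461.1, 310.7, 120.8]
tcp_rot: [0.679, 0.734, -0.001, -0.0]
contact_force: [0.2, 0.2, -0.1]
gripper_width: 47.8
grasp_force: 0.0
```

Request:
apply_moves(motion=[0,0,0.015,0,0,0,0,0,0.015,0,0,0,0,0,0.01,0,0,0,0,0,0.004,0,0,0,0,0,0,0,0,0])

```text
clock: 8.72
ee_pos: [461.5, 310.9, 77.4]
tcp_rot: [0.68, 0.733, -0.0, -0.0]
contact_force: [-0.2, 0.1, -0.1]
gripper_width: 47.4
grasp_force: 0.0
```

Request:
apply_moves(motion=[0,0,0,0,0,0,0,0,0,0,0,0,0,0,0,0,0,0,0,0,0,0,0,0,0,0,0,0,0,0,0,0,0,0,0,0,0,0,0,0,0,0,0,0,0,0,0,0], claw=1)

```text
clock: 9.72
ee_pos: [461.5, 311.0, 77.7]
tcp_rot: [0.68, 0.733, 0.0, 0.0]
contact_force: [-0.2, -1.2, 1.6]
gripper_width: 9.8
grasp_force: 20.0
```

Run:
```python
from h import *
goal([461.2,310.8],77,1.162)
```

```text
t 9.72 pos [461.5 311.   77.7] cl 0.076 zt [ 0.  0. -1.] w 9.8 gf 20.0 F [-0.2 -1.2  1.6] Tz [-0.14  0.03 -0.06] q [0.474 0.573 1.861 0.    0.708 0.398]
shift [-0.0002 -0.0003  0.0007] turn z -1.086
```

Request:
apply_moves(motion=[0,0,0,0,0,-0.136,0,0,0,0,0,-0.136,0,0,0,0,0,-0.136,0,0,0,0,0,-0.136,0,0,0,0,0,-0.136,0,0,0,0,0,-0.136,0,0,0,0,0,-0.136,0,0,0,0,0,-0.134,0,0,0,0,0,0,0,0,0,0,0,0])

```text
clock: 10.98
ee_pos: [461.9, 311.2, 77.7]
tcp_rot: [0.204, 0.979, 0.0, 0.0]
contact_force: [3.3, 3.4, 0.3]
gripper_width: 9.9
grasp_force: 20.0
```

Request:
apply_moves(motion=[0,0,0,0,0,0,0,0,0,0,0,0,0,0,0,0,0,0,0,0,-0.03,0,0,0,0,0,-0.05,0,0,0,0,0,-0.02,0,0,0,0,0,0,0,0,0], claw=0)

```text
clock: 11.85
ee_pos: [461.8, 311.1, 178.8]
tcp_rot: [0.203, 0.979, 0.001, 0.001]
contact_force: [-0.6, -0.1, -0.8]
gripper_width: 47.5
grasp_force: 0.0
```

Request:
apply_moves(motion=[0,0.031,0,0,0,0,0,0.031,0,0,0,0,0,0,0,0,0,0,0,0,0,0,0,0,0,0,0,0,0,0,0,0,0,0,0,0], claw=1)

```text
clock: 12.6
ee_pos: [486.0, 367.3, 177.7]
tcp_rot: [0.203, 0.979, 0.0, -0.0]
contact_force: [0.9, -0.0, 0.1]
gripper_width: 0.3
grasp_force: 0.0
```

Run:
```python
from h import *
goal([485.7,367.4],70,1.162)
im=optics.read_camera("wrist")[0]
cv2.imwrite("pics/w3.png",im)
```

```text
t 12.6 pos [486.  367.3 177.7] cl 1.161 zt [-0.  0. -1.] w 0.3 gf 0.0 F [ 0.9 -0.   0.1] Tz [-0.    0.02 -0.01] q [ 0.539  0.506  1.641  0.     0.994 -0.623]
shift [ 3.000e-04 -1.000e-04  1.077e-01] turn z -0.001
```

View pics/w3.png

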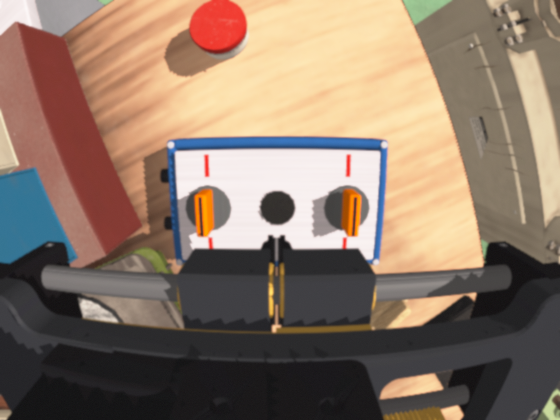

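Both slots at (204,213) and (351,213) run in line with their red marks, and the closed fingers are over the pad at (277,207). Next I'll press the panel down.

Request:
apply_moves(motion=[0,0,0.035,0,0,0,0,0,0.035,0,0,0,0,0,0.02,0,0,0,0,0,0.012,0,0,0,0,0,0.003,0,0,0,0,0,0.002,0,0,0,0,0,0.001,0,0,0,0,0,0,0,0,0])

```text
clock: 13.65
ee_pos: [486.4, 368.0, 70.3]
tcp_rot: [0.203, 0.979, 0.0, 0.0]
contact_force: [0.0, -0.2, 3.6]
gripper_width: 0.5
grasp_force: 1.6
```

Request:
apply_moves(motion=[0,0,0.002,0,0,0,0,0,0.002,0,0,0,0,0,0.002,0,0,0,0,0,0.001,0,0,0,0,0,0,0,0,0,0,0,0,0,0,0])

```text
clock: 14.4
ee_pos: [486.4, 368.0, 63.5]
tcp_rot: [0.203, 0.979, 0.0, 0.0]
contact_force: [-1.1, -1.2, 8.8]
gripper_width: 0.5
grasp_force: 4.6
```

Contact was at about z = 70 and the force is now 8.8 N, as expected for the spring. I'll go on to the stop.

Request:
apply_moves(motion=[0,0,0.001,0,0,0,0,0,0.001,0,0,0,0,0,0.0005,0,0,0,0,0,0,0,0,0,0,0,0,0,0,0])

```text
clock: 15.02
ee_pos: [486.4, 368.0, 62.2]
tcp_rot: [0.203, 0.979, 0.001, 0.001]
contact_force: [-4.8, -4.3, 21.5]
gripper_width: 0.4
grasp_force: 11.1
```

Request:
apply_moves(motion=[0,0,0,0,0,0,0,0,0,0,0,0,0,0,0,0,0,0,0,0,0,0,0,0])

```text
clock: 15.52
ee_pos: [486.4, 368.0, 62.2]
tcp_rot: [0.203, 0.979, 0.001, 0.001]
contact_force: [-3.6, -3.4, 22.2]
gripper_width: 0.5
grasp_force: 11.1
```

Run:
```python
from h import *
a=[optics.read_camera(n)[0] for n in("side","wrist")]
cv2.imwrite("pics/sw4.png",np.hstack([cv2.resize(a[0][150:290,160:360],(400,280)),cv2.resize(a[1],(400,300))[:280]]))
```

```text
(no output)
```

View pics/sw4.png

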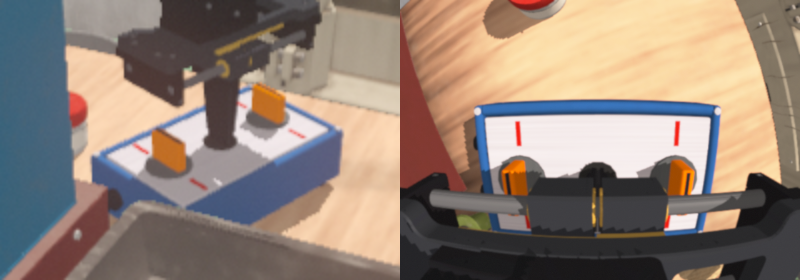

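The panel is flush with the frame and no black band shows. Both wings line up with their marks, at about (168,150) and (268,103) in the side view, and the fingers are pressing the pad at about (220,140).

```bash
python3 -c "
from plant import close_job
print(close_job())"
```

```text
the job is handed in; nothing more can be done
None
```

I turned both fasteners into line with their index marks and pushed the panel flush. I handed the job in at about 15.6 s with the gripper still pressing it at about 22 N; the bystanders were not touched, and no verdict came back.

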